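# Turn the lens turret of the weld-section microscope to green and take the picture

## Robot

A 7-joint arm with a two-finger parallel gripper is mounted at the origin on the work surface. World frame = base frame: x ahead of the robot, y to its left, z up, the work surface at z = 0. Lengths are in m, angles in rad, forces in N, time in s.
With the tool pointing down it reaches from about 0.35 to 0.9 m from the base axis. Payload 8.1 kg.
Tool frame: the origin (TCP) lies between the finger pads; the fingertips stand 25 mm ahead of it and the grasp point (between the pads) lies 6 mm ahead of it; z points along the fingers, y is the direction in which the jaws open and shut (so a half turn about z gives the same grasp; the last joint's range is limited). The gripper opens to 92 mm and grips with 3 to 60 N. Pads are 19 mm wide; open, the fingers measure 130 mm over their backs; the gripper's body (75 mm by 190 mm) begins 47 mm behind the grasp point.
Start: joints at [1.197, 0.434, 0.025, 1.573, -0.012, 1.134, -0.075], TCP at [0.167, -0.602, 0.252] pointing down, gripper open.
Joint ranges: [-2.62, 2.62], [-0.44, 2.09], [-1.27, 1.32], [0.08, 2.57], [-1.32, 4.46], [0.12, 2], [-2.74, 2.74]. Speed limits (rad/s): [2.22, 2.22, 3.01, 3.01, 3.14, 3.14, 3.14].

## Interface

Orientations are given as a rotation vector (axis times angle).
In Python, from cell import * gives the robot as it stands.
- The arm moves only by the shell command python3 -m jog 'ROWS' [FORCE]. ROWS is JSON, one flat list of numbers, 5 for each row, row after row: the finger opening in mm, from 0 to 91.8, then the shift along the tool's x, y, z in units of 40 mm (1.0 is 40 mm), then the turn about the tool's z in units of 6 degrees (1.0 is 6 degrees). A call has 1 to 20 rows; each row shifts and turns the pose as measured when the row begins, along the tool's axes as they then stand; what a row does not reach is not made up. A row lasts 1/12 s, in which the tool goes at most 41.7 mm and 7.16 degrees, less where a joint would pass 70% of its speed; a pose out of reach is approached as far as the arm can. A call is refused whole if a number of a shift passes 1 or a number of a turn 1, either way. A call with a gripper value outside its range is refused whole. The fingers move at their own pace and stop on an object; FORCE is the grip in N (left out, the last holds). Time passes only in rows, so rows that do not move let the fingers close. It gives the time, the measured TCP pose, the force and the opening at its end, in the units of the state.
- observe(): the state, without advancing time (a new reading comes with each control period).
- get_image(name): name is "scene" or "top" or "wrist"; returns the picture (480x640x3 uint8, red, green, blue); there is no depth.
- camera_params(name): a dict with "intrinsics" (3x3 intrinsics, pixels), "dist_coeffs" ([k1, k2, p1, p2, k3] as OpenCV has them; the pictures are not rectified), "xyz" and "orientation" of the camera in the world. Camera axes: x right, y down, z forward; pixel columns grow to the right and rows downward; lengths in m; the calibration is good to about 2 mm. A picture is of the moment at which its call begins: read the wrist's pose just before it. camera_params takes no time and is no camera call; for the wrist camera it gives the pose at the moment of the call.
- sign_off(): hands the job in, once; it reports no verdict.
The state is a dict: "clock": time; "joints": joint angles; "dq": joint speeds; "joint_efforts": joint torques, N m; "position": TCP position; "ee_rot": TCP orientation; "force": force on the tool from outside, world axes, zero at the start; "ft_torque": the same for the moment, N m; "width": opening from 0.0 (shut) to 1.0 (fully open).
Only numpy, scipy, OpenCV 4.12 (cv2) and the standard library are available. Lean on these libraries where they do the work, as an engineer would, in place of code of your own. Each camera call takes 0.05 s, during which the arm holds its last target. There are 200 camera calls.

## Task

Push the tabs of the microscope's lens turret round until the green-coded lens clicks home under the camera tube, then, and not before, press the orange shutter button on its base fully down and let it go to take the picture. Push only the tabs, never the lens barrels. Leave the weld section on the stage undisturbed and every other thing on the bench where it stands.

Things in the scene. Friction and masses are not known exactly. Their poses are not given: they have to be found in the camera images.
- stand: The microscope, fixed to the bench. Origin on the bench right under the turret axis; its x points to the BACK of the microscope, z up. White base plate, top 32 mm up, reaching 195 mm to the front, 160 mm back, 110 mm to each side. Behind: black stage 120 x 150 mm, top 62 mm up, and a 32 mm column at x = 128 mm, 445 mm high. Its front faces world +y, turned up to 15 degrees towards -x or 40 towards +x.
- turret_axis (a point): Point on the vertical axis of the lens turret, 195 mm above the bench (just above the disc's top face). The turret is an aluminium disc 112 mm across, 14 mm thick, from 180 to 194 mm above the bench, with four upright black tabs outside its rim and four lens barrels hanging below it.
- tube_axis (a point): Point on the vertical axis of the camera tube, 40 mm behind the turret axis, 195 mm up; the working lens hangs below it. The tube is black, 40 mm across, from 210 mm up to a camera with its top at 466 mm, held by an arm 275 to 350 mm up. A white fixed carrier (43 mm wide, 197 to 211 mm up) bridges from the tube to 18 mm in front of the turret axis and hides the code under the tube.
- green_code (a point): Centre of the green code disc (22 mm across) on top of the turret above the green-coded lens, 40 mm from the turret axis, 195 mm up. Counter-clockwise from above the codes run green, blue, red, yellow, 90 degrees apart; the same colours are on the rim and on each lens. The lens is home when this point lies straight on the tube axis.
- turret (a joint): Turn of the turret in rad, positive counter-clockwise from above; 0 (or a full turn) = green home; another lens is home every quarter turn. Turns endlessly both ways. Between stations it turns with under 1 N at a tab and stays where left; a spring click draws it home from within 8 degrees of a station; entering or leaving one takes about 3 N at a tab. May start anywhere but green.
- shutter_top (a point): Centre of the top of the orange shutter button (26 mm across, in a black collar 42 mm across) on the front of the microscope's base, 165 mm in front of the turret axis; its top is 53 mm above the bench. Pressed straight down.
- shutter (a joint): Travel of the shutter button in m: 0 = up, 0.005 = fully pressed (about 5 N); it springs back when let go.
- specimen: Weld section in a black resin mount, 32 mm across and 18 mm high, loose on the stage under the tube. Origin at the centre of its underside.
- spare_lens: Spare lens, steel and brass, 26 mm across and 44 mm high, standing loose on the base about 75 mm to one side of the shutter button. Origin at the centre of its underside.
- tape: Yellow tape measure, 64 x 64 x 28 mm, lying loose on the bench in front of the microscope's base. Origin at the centre of its underside.
- caliper: Digital caliper, 235 mm long, lying loose on the drawing. Origin near the middle of its beam, on the bench.
- wash_bottle: White bottle with a blue cap, 60 mm across, 150 mm high, loose, behind the microscope. Origin at the centre of its underside.
- bracket: Welded steel bracket on a red magnetic V-block, about 250 mm high and 230 mm long, fixed to the right part of the bench. Origin at the centre of the V-block's underside.
- tab_1 (a point): Middle of the upright black tab on the turret halfway between the green and blue codes, 80 mm from the turret axis. The tab is a plate 28 mm long along the radius (66 to 94 mm from the axis), 8 mm thick, 34 mm high: from 182 to 216 mm above the bench, this point at 199 mm. When any lens is home, two tabs stand 45 degrees either side of the front and two 45 degrees either side of the tube.
- tab_2 (a point): Middle of the upright black tab on the turret halfway between the blue and red codes, 80 mm from the turret axis. The tab is a plate 28 mm long along the radius (66 to 94 mm from the axis), 8 mm thick, 34 mm high: from 182 to 216 mm above the bench, this point at 199 mm.
- tab_3 (a point): Middle of the upright black tab on the turret halfway between the red and yellow codes, 80 mm from the turret axis. The tab is a plate 28 mm long along the radius (66 to 94 mm from the axis), 8 mm thick, 34 mm high: from 182 to 216 mm above the bench, this point at 199 mm.
- tab_4 (a point): Middle of the upright black tab on the turret halfway between the yellow and green codes, 80 mm from the turret axis. The tab is a plate 28 mm long along the radius (66 to 94 mm from the axis), 8 mm thick, 34 mm high: from 182 to 216 mm above the bench, this point at 199 mm.
- lens_green: Steel lens barrel with the green band, hanging from the turret's underside (180 mm above the bench) at 40 mm from its axis, below the green code. Origin at its upper end. Not to be touched.
- lens_blue: Steel lens barrel with the blue band, hanging from the turret's underside (180 mm above the bench) at 40 mm from its axis, below the blue code. Origin at its upper end. Not to be touched.
- lens_red: Steel lens barrel with the red band, hanging from the turret's underside (180 mm above the bench) at 40 mm from its axis, below the red code. Origin at its upper end. Not to be touched.
- lens_yellow: Steel lens barrel with the yellow band, hanging from the turret's underside (180 mm above the bench) at 40 mm from its axis, below the yellow code. Origin at its upper end. Not to be touched.

How it is judged:
On the way, in this order (a step that is already met when the one before it is completed fails the run):
1. the green-coded lens has clicked home under the camera tube (horizontal distance between green_code and tube_axis below 0.003 m and velocity of joint turret between -0.1 and 0.1 rad/s), for 0.3 s.
2. the shutter button is pressed down with the green lens home (horizontal distance between green_code and tube_axis below 0.003 m and value of joint shutter above 0.004 m), for 0.05 s.
At the end, for the whole second after the job is handed in: Green lens home (code within 3 mm of the tube axis, seen from above), turret at rest; shutter was pressed at least 4 mm with the green lens home and is up again; weld section within 4 mm of where it lay, other loose things within 15 mm (horizontal distance between green_code and tube_axis below 0.003 m and velocity of joint turret between -0.05 and 0.05 rad/s and value of joint shutter below 0.001 m and distance of specimen from where it was at the start of the episode below 0.004 m and angle between specimen's own z axis and vertical below 0.1 rad and distance of each of spare_lens, tape, caliper, wash_bottle from where it was at the start of the episode below 0.015 m); the robot touches nothing.
It fails at once if the shutter is pressed while the green lens is not home (horizontal distance between green_code and tube_axis above 0.004 m and value of joint shutter above 0.002 m).
It fails at once if a lens barrel is touched (contact force between any of the fingers, the arm and lens_green above 0.5 N or contact force between any of the fingers, the arm and lens_blue above 0.5 N or contact force between any of the fingers, the arm and lens_red above 0.5 N or contact force between any of the fingers, the arm and lens_yellow above 0.5 N).
It fails at once if the weld section is shifted or lifted off its place on the stage (distance of specimen from where it was at the start of the episode above 0.004 m).
It fails at once if a bystander is lifted or knocked out of place (distance of any of spare_lens, tape, caliper, wash_bottle from where it was at the start of the episode above 0.015 m).
It also fails if it takes over 58 s, if anything falls off the work surface, if the arm or the gripper's body presses on something with over 40 N, if the wrist force passes 120 N, or if a joint passes its speed limit or range.

## Working session

There is one attempt and no reset: what is moved stays moved. The work goes in short steps, Python scripts to look and compute and a shell command to move; the robot and the scene stay as the last step left them, time stands still between calls to the robot, and variables do not carry over. Pictures are saved under pics/ and viewed, about 8 in all and at most 12, crops included, and the job is handed in when it is done.

```bash
mkdir -p pics
python3 - <<'E'
from cell import *
import cv2
s=observe();print(s)
for n in("scene","top"):
    p=camera_params(n);print(n,p)
    cv2.imwrite(f"pics/{n}1.png",get_image(n)[:,:,::-1])
E
```

```text
{'clock': 0.0, 'joints': array([ 1.19741494,  0.43524976,  0.02494056,  1.57413074, -0.01158877,
        1.13394566, -0.0750675 ]), 'dq': array([ 0.00092038, -0.00021598,  0.00143411, -0.00130008,  0.00043645,
       -0.00070011,  0.00011986]), 'joint_efforts': array([ 7.56671452e-04, -6.67838502e+01,  9.85663645e-01, -3.14458251e+01,
       -6.03277353e-02,  4.29204851e-02,  1.71733204e-04]), 'position': array([ 0.16701312, -0.6017796 ,  0.25091489]), 'ee_rot': array([-3.11130881e+00, -4.23829622e-01,  5.55389745e-04]), 'force': array([-0.98567442, -0.23795777,  0.01373795]), 'ft_torque': array([-0.05959266, -0.01184865,  0.01169359]), 'width': 0.9956386329864182}
scene {'intrinsics': array([[540.37194908,   0.        , 317.90266414],
       [  0.        , 540.37194908, 242.08943591],
       [  0.        ,   0.        ,   1.        ]]), 'dist_coeffs': array([-0.04457197,  0.        ,  0.        ,  0.        ,  0.        ]), 'xyz': array([1.22482373, 0.90256676, 0.90808839]), 'orientation': array([-0.75494554, -2.41398823,  1.29316032])}
top {'intrinsics': array([[469.6335475 ,   0.        , 320.46985739],
       [  0.        , 469.6335475 , 236.68245633],
       [  0.        ,   0.        ,   1.        ]]), 'dist_coeffs': array([-0.00056362,  0.        ,  0.        ,  0.        ,  0.        ]), 'xyz': array([ 0.41653833, -0.03515918,  1.32597052]), 'orientation': array([-2.17389862,  2.17075466, -0.13373642])}
```

View pics/scene1.png

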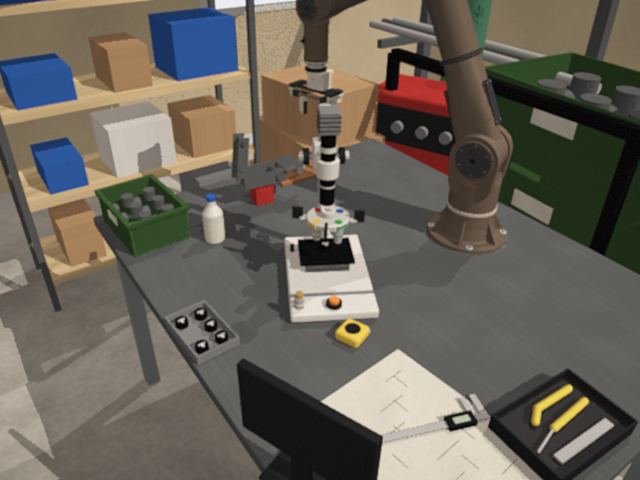

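View pics/top1.png

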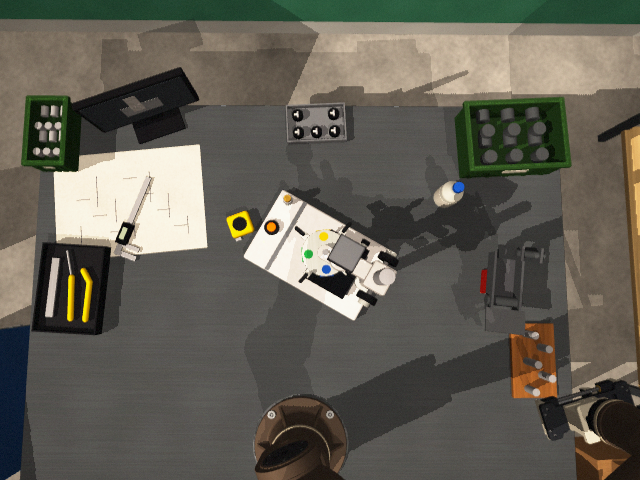

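The top picture shows the shutter at about (272,227), with the green, yellow and blue codes at (308,254), (323,237) and (326,269). Next I'll compute their positions.

```bash
cat > h.py <<'E'
from cell import *
import cv2, numpy as np
from scipy.spatial.transform import Rotation as R
def ray(n,uv,z):
    p=camera_params(n);K=np.array(p["intrinsics"])
    q=cv2.undistortPoints(np.array([[uv]],float),K,np.array(p["dist_coeffs"]))[0,0]
    d=R.from_rotvec(p["orientation"]).apply([*q,1]);o=np.array(p["xyz"])
    return o+d*(z-o[2])/d[2]
def proj(n,X):
    p=camera_params(n);r=R.from_rotvec(p["orientation"]).inv()
    return cv2.projectPoints(np.array(X,float).reshape(-1,3),r.as_rotvec(),-r.apply(p["xyz"]),p["intrinsics"],p["dist_coeffs"])[0][:,0]
def blobs(im,box,col):
    x0,y0,x1,y1=box;h=cv2.cvtColor(im[y0:y1,x0:x1],cv2.COLOR_RGB2HSV)
    lo,hi={"green":(45,80),"blue":(100,125),"yellow":(22,34),"orange":(4,16)}[col]
    m=cv2.inRange(h,(lo,120,60),(hi,255,255))
    n,_,st,c=cv2.connectedComponentsWithStats(m)
    return [(int(st[i,4]),c[i]+[x0,y0]) for i in range(1,n) if st[i,4]>15]
E
cat > m.py <<'E'
from h import *
im=get_image("top");P={}
for c,z in(("green",.195),("blue",.195),("yellow",.195),("orange",.053)):
    for a,uv in blobs(im,(262,215,345,285),c):
        w=ray("top",uv,z);print(c,a,uv.round(1),w.round(4));P.setdefault(c,w)
ax=(P["blue"]+P["yellow"])/2
f=P["orange"]-ax;print("axis",ax,"front dist",np.hypot(*f[:2]),"front ang",np.degrees(np.arctan2(f[1],f[0])))
for c in("green","blue","yellow"):
    d=P[c]-ax;print(c,np.hypot(*d[:2]),np.degrees(np.arctan2(d[1],d[0])))
E
python3 m.py
python3 - <<'E'
from h import *
im=get_image("top")[180:330,235:415]
cv2.imwrite("pics/crop1.png",cv2.resize(im[:,:,::-1],None,fx=4,fy=4,interpolation=cv2.INTER_CUBIC))
E
```

```text
green 57 [308.2 253.6] [ 0.4988 -0.0218  0.195 ]
blue 59 [325.9 268.9] [ 0.462  -0.0646  0.195 ]
yellow 65 [323.2 236. ] [ 0.5415 -0.058   0.195 ]
orange 34 [270.9 226.8] [0.5822 0.0818 0.053 ]
axis [ 0.50174024 -0.06134027  0.195     ] front dist 0.16416129262310966 front ang 60.666942858646294
green 0.03962721181972841 94.23781634523485
blue 0.039912636676372855 -175.24845412706458
yellow 0.0399126366763728 4.751545872935438
```

View pics/crop1.png

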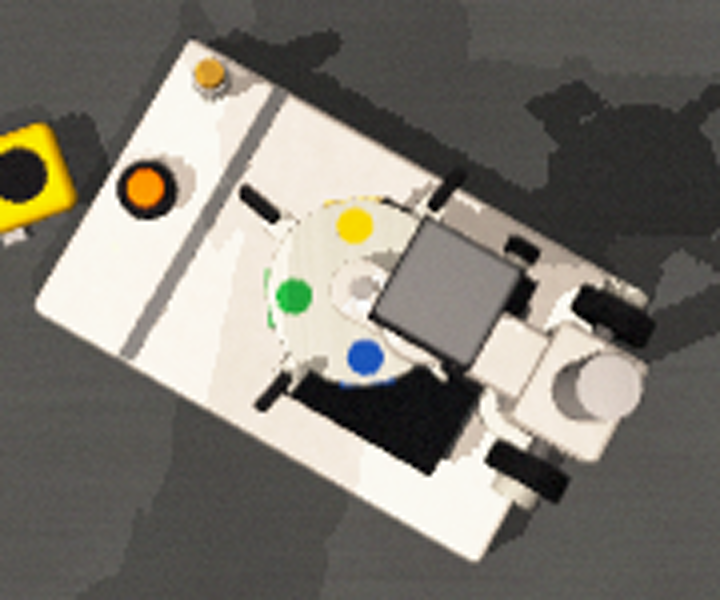

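The crop matches the blob fit:
- The axis is at (0.502, -0.061), the front points to 60.7°, and the codes lie 40 mm out as given.
- Green is at about 94.5°, so it needs about +146° counter-clockwise.
- The tabs are at about 49.5° (tab_4), 139.5° (tab_1) and 319.5° (tab_3).

I'll push tab_4 and then tab_3 counter-clockwise on the front side with closed fingers. First the arm goes up and across.

```bash
python3 -m jog '[0,0,0,-1,-0.3, 0,0,0,-1,-0.3, 0,0,0,-1,-0.3, 0,0,0,-1,-0.3, 0,0,0,-1,-0.3, 0,0,0,-1,0, 0,0,0,-1,0, 0,0,0,0,0, 0,0,0,0,0]'
python3 - <<'E'
from h import *
s=observe();print(s['joints'],R.from_rotvec(s['ee_rot']).as_matrix().round(3))
print(proj("scene",[[.167,-.602,z] for z in(.25,.45,.55,.65)]))
E
```

```text
clock: 0.95
position: [0.1664, -0.5998, 0.5399]
ee_rot: [-3.057, -0.677, 0.003]
force: [-0.1, -0.5, -1.9]
width: 0.393
[ 1.19867879  0.37951628  0.0277893   0.96721389 -0.01035321  1.80588818
  0.08745735] [[ 0.906  0.422 -0.004]
 [ 0.422 -0.906  0.01 ]
 [ 0.001 -0.011 -1.   ]]
[[314.16168124 110.89259773]
 [314.86459953  53.02512081]
 [315.24900812  21.57823087]
 [315.65770404 -11.69880965]]
```

```bash
python3 -m jog '[0,0.77,-0.43,0,0, 0,0.77,-0.43,0,0, 0,0.77,-0.43,0,0, 0,0.77,-0.43,0,0, 0,0.77,-0.43,0,0, 0,0.77,-0.43,0,0, 0,0.77,-0.43,0,0, 0,0.77,-0.43,0,0, 0,0.77,-0.43,0,0, 0,0.77,-0.43,0,0, 0,0.77,-0.43,0,0, 0,0.77,-0.43,0,0, 0,0.77,-0.43,0,0, 0,0.77,-0.43,0,0, 0,0.77,-0.43,0,0, 0,0.77,-0.43,0,0, 0,0.77,-0.43,0,0, 0,0.77,-0.43,0,0, 0,0,0,0,0, 0,0,0,0,0]'
cat > w.py <<'E'
import sys
from h import *
# w.py r worldangle z : rows needed in tool units to the pusher pose
ax=np.array([.5017,-.0613]);r,a,z=map(float,sys.argv[1:4])
s=observe();M=R.from_rotvec(s['ee_rot']).as_matrix();p=s['position']
d=np.degrees(np.arctan2(*(p[:2]-ax)[::-1]))
print("now r",np.hypot(*(p[:2]-ax)).round(4),"ang",d.round(1),"phi",np.degrees(np.arctan2(M[1,0],M[0,0])).round(1),"z",p[2].round(4),"tilt",M[:2,2].round(3))
t=[*(ax+r*np.array([np.cos(np.radians(a)),np.sin(np.radians(a))])),z]
print("shift units",(M.T@(t-p)/.04).round(2),"turn units",((np.degrees(np.arctan2(M[1,0],M[0,0]))-a+180)%360-180)/6,"q",s['joints'].round(2),"F",s['force'].round(1))
E
python3 w.py .085 24 .3
```

```text
clock: 2.62
position: [0.5486, -0.059, 0.519]
ee_rot: [-3.039, -0.665, 0.044]
force: [-0.4, -1.0, 0.6]
width: -0.001
now r 0.047 ang 2.8 phi 24.7 z 0.519 tilt [-0.034  0.024]
shift units [ 1.15 -0.21  5.46] turn units 0.11849430403673485 q [ 0.3   0.28 -0.39  1.18  0.08  1.74 -1.21] F [-0.4 -1.   0.6]
```

```bash
python3 -m jog '[0,0.6,-0.1,0,0, 0,0.6,-0.1,0,0, 0,0,0,0.8,0, 0,0,0,0.8,0, 0,0,0,0.8,0, 0,0,0,0.8,0, 0,0,0,0.8,0, 0,0,0,0.8,0, 0,0,0,0,0, 0,0,0,0,0]'
python3 w.py .085 24 .215
python3 - <<'E'
from h import *
cv2.imwrite("pics/s2.png",cv2.resize(get_image("scene")[60:340,200:520,::-1],None,fx=2,fy=2))
E
```

```text
clock: 3.45
position: [0.579, -0.0334, 0.3147]
ee_rot: [-3.043, -0.654, 0.052]
force: [0.9, 0.5, 1.4]
width: 0.005
now r 0.0822 ang 19.9 phi 24.3 z 0.3147 tilt [-0.038  0.021]
shift units [ 0.14 -0.06  2.49] turn units 0.04516918610855214 q [ 0.27  0.38 -0.41  1.53  0.13  1.3  -1.3 ] F [0.9 0.5 1.4]
```

View pics/s2.png

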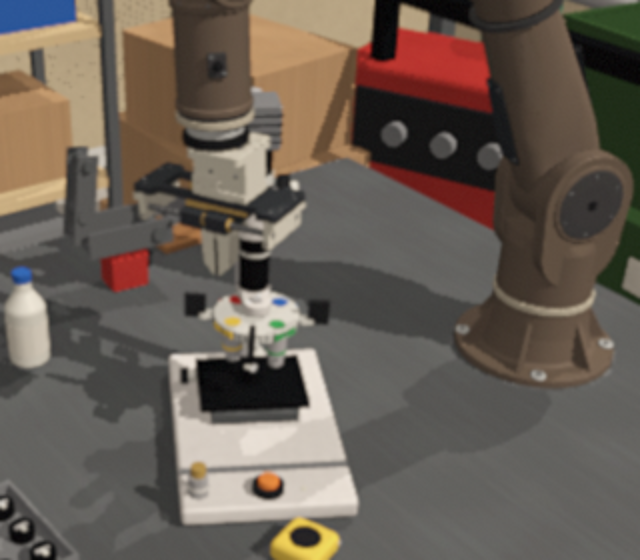

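The scene crop shows the closed fingers ahead of the tube and above the turret, clear of the camera. Now down to push height.

```bash
python3 -m jog '[0,0.1,0,0.7,0, 0,0.1,0,0.7,0, 0,0,0,0.6,0, 0,0,0,0.5,0, 0,0,0,0,0]'; python3 w.py .085 24 .215
```

```text
clock: 3.92
position: [0.5902, -0.0301, 0.2239]
ee_rot: [-3.05, -0.648, 0.023]
force: [-0.5, -0.3, -0.6]
width: 0.005
now r 0.0938 ang 19.4 phi 24.0 z 0.2239 tilt [-0.02  0.02]
shift units [-0.21 -0.18  0.23] turn units -0.0014196732610495626 q [ 0.25  0.45 -0.4   1.65  0.17  1.09 -1.34] F [-0.5 -0.3 -0.6]
```

```bash
python3 -m jog '[0,-0.2,-0.15,0.2,0, 0,0,-0.15,0.05,-0.3, 0,0,-0.15,0,-0.6, 0,0,-0.15,0,-0.6, 0,0,-0.15,0,-0.6, 0,0,-0.15,0,-0.6, 0,0,-0.15,0,-0.6, 0,0,-0.15,0,-0.6, 0,0,-0.15,0,-0.6, 0,0,-0.15,0,-0.6, 0,0,-0.15,0,-0.6, 0,0,-0.15,0,-0.6]'; python3 w.py .085 60 .215
```

```text
clock: 4.92
position: [0.5545, 0.0239, 0.2471]
ee_rot: [-2.66, -1.666, -0.045]
force: [-0.1, 0.5, 0.6]
width: 0.003
now r 0.1003 ang 58.2 phi 64.1 z 0.2471 tilt [0.023 0.017]
shift units [-0.39 -0.12  0.79] turn units 0.6893934421421903 q [ 0.31  0.38 -0.59  1.73  0.22  1.07 -0.8 ] F [-0.1  0.5  0.6]
```

The tool rises about 2 mm per row, so later rows need z trim. I'll check where the turret is.

```bash
cat > t.py <<'E'
from h import *
# turret angle from whatever code colours are seen in top and scene
ax=np.array([.5017,-.0613,.195])
for n in("top","scene"):
    im=get_image(n);c=proj(n,ax)[0];b=[int(c[0])-28,int(c[1])-24,int(c[0])+29,int(c[1])+25]
    for col,off in(("green",0),("blue",90),("yellow",-90)):
        for a,uv in blobs(im,b,col):
            w=ray(n,uv,.195)-ax
            if abs(np.hypot(w[0],w[1])-.04)<.008: print(n,col,a,"r",np.hypot(w[0],w[1]).round(4),"green at",((np.degrees(np.arctan2(w[1],w[0]))-off)%360).round(1),"want 240.7")
E
python3 t.py
```

```text
scene yellow 18 r 0.0346 green at 97.9 want 240.7
```

Run:
```python
from h import *
print(proj("scene",[.5017,-.0613,.195])-[250,130])
cv2.imwrite("pics/s3.png",cv2.resize(get_image("scene")[130:290,250:430,::-1],None,fx=4,fy=4,interpolation=cv2.INTER_CUBIC)[:600])
```

```text
[[77.26308909 86.39651891]]
```

View pics/s3.png

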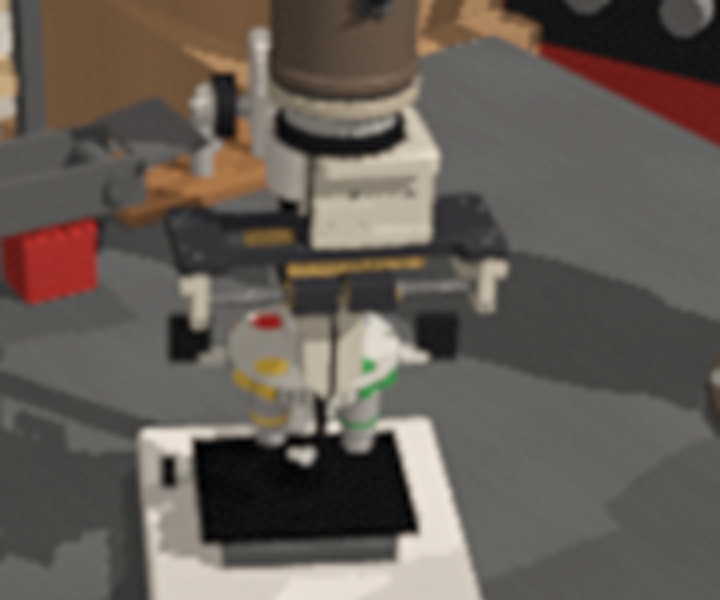

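The turret has only moved about 3°, because the fingertips rode up over tab_4. I'll raise, go back and retry with z and radial trim.

```bash
python3 -m jog '[0,0,0,-0.5,0, 0,0,0.2,0,0.7, 0,0,0.2,0,0.7, 0,0,0.2,0,0.7, 0,0,0.2,0,0.7, 0,0,0.2,0,0.7, 0,0,0.2,0,0.7, 0,0,0.2,0,0.7, 0,0,0.2,0,0.7, 0,0,0.2,0,0.7, 0,0,0,0,0, 0,0,0,0,0]'; python3 w.py .083 22 .21
```

```text
clock: 6.07
position: [0.6155, -0.0316, 0.2806]
ee_rot: [-3.073, -0.617, -0.062]
force: [0.1, 0.3, -1.3]
width: 0.005
now r 0.1176 ang 14.6 phi 22.7 z 0.2806 tilt [0.038 0.014]
shift units [-0.91 -0.39  1.73] turn units 0.11679484421501722 q [ 0.26  0.41 -0.41  1.56  0.16  1.16 -1.35] F [ 0.1  0.3 -1.3]
```

```bash
python3 -m jog '[0,-0.45,-0.15,0,0, 0,-0.4,-0.1,0.4,0, 0,0,0,0.6,0, 0,0,0,0.5,0, 0,0,0,0.2,0, 0,0,0,0,0, 0,0,0,0,0]'; python3 w.py .083 24 .208
```

```text
clock: 6.65
position: [0.5837, -0.0318, 0.2137]
ee_rot: [-3.07, -0.636, -0.072]
force: [0.4, -0.2, 0.0]
width: 0.004
now r 0.0871 ang 19.8 phi 23.4 z 0.2137 tilt [0.044 0.015]
shift units [-0.1  -0.16  0.14] turn units -0.09610259907542229 q [ 0.27  0.42 -0.41  1.73  0.18  0.98 -1.37] F [ 0.4 -0.2  0. ]
```

```bash
python3 -m jog '[0,-0.1,-0.16,0.12,0, 0,-0.03,-0.15,0.06,-0.6, 0,-0.03,-0.15,0.06,-0.6, 0,-0.03,-0.15,0.06,-0.6, 0,-0.03,-0.15,0.06,-0.6, 0,-0.03,-0.15,0.06,-0.6, 0,-0.03,-0.15,0.06,-0.6]'; python3 w.py .083 60 .208
```

```text
clock: 7.23
position: [0.5557, 0.0026, 0.1996]
ee_rot: [2.884, 1.223, 0.091]
force: [0.6, -0.4, 0.4]
width: 0.006
now r 0.0837 ang 49.8 phi 46.0 z 0.1996 tilt [0.057 0.015]
shift units [-0.06 -0.36 -0.22] turn units -2.3326778349544384 q [ 0.29  0.4  -0.52  1.83  0.24  0.92 -1.09] F [ 0.6 -0.4  0.4]
```

```bash
python3 -m jog '[0,-0.02,-0.14,-0.08,-0.75, 0,-0.02,-0.14,-0.03,-0.75, 0,-0.02,-0.14,0.03,-0.75, 0,-0.02,-0.14,0.03,-0.75, 0,-0.02,-0.14,0.03,-0.75, 0,-0.02,-0.14,0.03,-0.75]'; python3 w.py .083 90 .208; python3 t.py
```

```text
clock: 7.73
position: [0.5299, 0.0204, 0.2051]
ee_rot: [2.473, 1.88, 0.109]
force: [3.4, 1.2, 1.6]
width: 0.004
now r 0.0864 ang 70.9 phi 74.6 z 0.2051 tilt [0.076 0.016]
shift units [-0.15 -0.68 -0.13] turn units -2.5732647107910176 q [ 0.37  0.37 -0.65  1.89  0.28  0.9  -0.68] F [3.4 1.2 1.6]
scene yellow 20 r 0.0345 green at 134.4 want 240.7
```

Pushing now works: green has moved from 94° to about 134°. I'll keep going.

```bash
python3 -m jog '[0,-0.05,-0.16,-0.03,-0.6, 0,-0.04,-0.16,0,-0.6, 0,-0.03,-0.16,0.03,-0.6, 0,-0.03,-0.16,0.03,-0.6, 0,-0.03,-0.16,0.03,-0.6, 0,-0.03,-0.16,0.03,-0.6]'; python3 w.py .083 120 .208; python3 t.py
```

```text
clock: 8.33
position: [0.4954, 0.0207, 0.2035]
ee_rot: [2.07, 2.291, 0.114]
force: [3.2, 1.9, 3.3]
width: 0.004
now r 0.0822 ang 94.4 phi 95.8 z 0.2035 tilt [0.088 0.02 ]
shift units [-0.16 -0.89 -0.19] turn units -4.028186990439536 q [ 0.47  0.33 -0.75  1.97  0.3   0.86 -0.34] F [3.2 1.9 3.3]
```

```bash
python3 -m jog '[0,-0.03,-0.15,-0.05,-0.7, 0,-0.03,-0.15,0,-0.7, 0,-0.03,-0.15,0.02,-0.7, 0,-0.03,-0.15,0.02,-0.7, 0,-0.03,-0.15,0.02,-0.7, 0,-0.03,-0.15,0.02,-0.7, 0,-0.03,-0.15,0.02,-0.7]'; python3 w.py .083 124 .208; python3 t.py
```

```text
clock: 9.02
position: [0.4579, 0.0005, 0.1986]
ee_rot: [1.432, 2.72, 0.087]
force: [1.3, 0.6, 0.5]
width: 0.008
now r 0.0758 ang 125.3 phi 124.4 z 0.1986 tilt [0.085 0.019]
shift units [ 0.17  0.06 -0.24] turn units 0.06645474959769142 q [ 0.63  0.3  -0.89  2.05  0.32  0.84  0.17] F [1.3 0.6 0.5]
top green 49 r 0.0396 green at 193.7 want 240.7
scene yellow 18 r 0.0382 green at 201.2 want 240.7
```

Green is at about 193.7°, so 47° remain. Now back off, raise, and swing round behind tab_3 (at about 59°).

```bash
python3 -m jog '[0,0.15,0.15,0,0, 0,0,0,-0.7,0, 0,0,0,-0.8,0, 0,0,0,-0.5,0, 0,0,0.24,0,1, 0,0,0.24,0,1, 0,0,0.24,0,1, 0,0,0.24,0,1, 0,0,0.24,0,1, 0,0,0.24,0,1, 0,0,0.24,0,1, 0,0,0.24,0,1, 0,0,0.24,0,1]'; python3 w.py .085 28 .28
```

```text
clock: 10.2
position: [0.5395, 0.0306, 0.2921]
ee_rot: [2.629, 1.669, 0.126]
force: [-0.9, 0.6, 0.4]
width: 0.001
now r 0.0994 ang 67.6 phi 64.9 z 0.2921 tilt [0.082 0.022]
shift units [-0.8   1.37  0.35] turn units 6.154299497984927 q [ 0.41  0.3  -0.71  1.74  0.22  1.09 -0.8 ] F [-0.9  0.6  0.4]
```

```bash
python3 -m jog '[0,-0.05,0.26,0,1, 0,-0.05,0.26,0,1, 0,-0.05,0.26,0,1, 0,-0.05,0.26,0,1, 0,-0.05,0.26,0,1, 0,-0.05,0.24,0,1, 0,0,0,0,0]'; python3 w.py .085 28 .208;python3 t.py
```

```text
clock: 10.78
position: [0.5832, -0.0108, 0.2946]
ee_rot: [-3.057, -0.681, -0.133]
force: [0.0, -0.9, 0.3]
width: 0.005
now r 0.0959 ang 31.8 phi 25.1 z 0.2946 tilt [0.081 0.025]
shift units [-0.44  0.15  2.14] turn units -0.4772421304688663 q [ 0.34  0.35 -0.54  1.65  0.18  1.11 -1.37] F [ 0.  -0.9  0.3]
scene yellow 19 r 0.0385 green at 199.5 want 240.7
```

```bash
python3 -m jog '[0,-0.2,0.2,0.3,0, 0,-0.1,0.1,0.6,0, 0,0,0,0.6,0, 0,0,0,0.5,0, 0,0,0,0.1,0, 0,0,0,0,0]'; python3 w.py .083 28 .208
```

```text
clock: 11.38
position: [0.5839, -0.0141, 0.2098]
ee_rot: [-3.043, -0.73, -0.14]
force: [0.3, -0.5, -0.3]
width: 0.003
now r 0.0948 ang 29.8 phi 27.0 z 0.2098 tilt [0.085 0.029]
shift units [-0.3   0.08  0.02] turn units -0.16451602422858969 q [ 0.34  0.42 -0.53  1.77  0.24  0.93 -1.38] F [ 0.3 -0.5 -0.3]
```

```bash
python3 -m jog '[0,-0.25,-0.05,0,0, 0,-0.05,-0.15,0.06,-0.7, 0,-0.03,-0.15,0.04,-0.7, 0,-0.03,-0.15,0.04,-0.7, 0,-0.03,-0.15,0.04,-0.7, 0,-0.03,-0.15,0.02,-0.7, 0,-0.03,-0.15,0.02,-0.7, 0,-0.03,-0.15,0.02,-0.7, 0,-0.03,-0.15,0.02,-0.7]'; python3 w.py .083 84 .208;python3 t.py
```

```text
clock: 12.13
position: [0.5358, 0.0151, 0.208]
ee_rot: [2.657, 1.612, 0.159]
force: [5.4, -0.7, -3.0]
width: 0.007
now r 0.0837 ang 66.0 phi 62.6 z 0.208 tilt [0.103 0.027]
shift units [-0.16 -0.63 -0.06] turn units -3.558563016697685 q [ 0.43  0.37 -0.7   1.89  0.3   0.88 -0.89] F [ 5.4 -0.7 -3. ]
```

```bash
python3 -m jog '[0,-0.04,-0.15,0,-0.7, 0,-0.03,-0.15,0.02,-0.7, 0,-0.03,-0.15,0.02,-0.6, 0,0,0,0,0]'; python3 w.py .083 84 .208;python3 t.py
```

```text
clock: 12.57
position: [0.5189, 0.0196, 0.2092]
ee_rot: [2.465, 1.868, 0.161]
force: [0.3, 0.3, -0.6]
width: 0.008
now r 0.0827 ang 78.0 phi 74.5 z 0.2092 tilt [0.11  0.027]
shift units [-0.02 -0.22  0.01] turn units -1.587641951304704 q [ 0.47  0.35 -0.76  1.93  0.32  0.87 -0.71] F [ 0.3  0.3 -0.6]
top blue 48 r 0.0399 green at 234.7 want 240.7
```

```bash
python3 -m jog '[0,0,0,0,0, 0,0,0,0,0, 0,0,0,0,0]'|head -1; python3 t.py; python3 w.py .083 84 .208
```

```text
clock: 12.92
top blue 49 r 0.0398 green at 234.9 want 240.7
now r 0.0821 ang 76.9 phi 73.8 z 0.2098 tilt [0.11  0.027]
shift units [-0.01 -0.26  0.02] turn units -1.700609827972367 q [ 0.47  0.35 -0.76  1.92  0.32  0.87 -0.72] F [ 0.6 -0.7 -0.1]
```

```bash
python3 -m jog '[0,-0.02,-0.13,0.02,-0.5, 0,0,-0.1,0,-0.4, 0,0,0,0,0]'; python3 t.py; python3 w.py .083 84 .208
```

```text
clock: 13.27
position: [0.5118, 0.0205, 0.208]
ee_rot: [2.38, 1.967, 0.159]
force: [0.7, 0.1, -0.2]
width: 0.001
top blue 52 r 0.0401 green at 237.8 want 240.7
now r 0.0823 ang 82.6 phi 79.1 z 0.2081 tilt [0.111 0.027]
shift units [ 0.01 -0.05 -0.  ] turn units -0.8177838901580259 q [ 0.49  0.35 -0.79  1.94  0.32  0.86 -0.64] F [ 0.5  0.5 -0.4]
```

```bash
python3 -m jog '[0,0,0,0,0, 0,0,0,0,0, 0,0,0.2,0,0, 0,0,0.2,0,0, 0,0.2,0.1,0,0, 0,0,0,-0.8,0, 0,0,0,-0.8,0, 0,0.5,0,-0.3,0, 0,0.5,0,0,0, 0,0.5,0,0,0, 0,0,0,0,0]'; python3 t.py; python3 w.py .16 60.7 .25
```

```text
clock: 14.28
position: [0.544, 0.084, 0.2938]
ee_rot: [2.397, 1.951, 0.165]
force: [-0.7, 1.2, 0.7]
width: 0.002
top blue 55 r 0.0399 green at 238.3 want 240.7
top yellow 65 r 0.0398 green at 237.5 want 240.7
now r 0.1476 ang 73.6 phi 78.3 z 0.2925 tilt [0.11  0.028]
shift units [0.08 0.79 1.16] turn units 2.937625956591082 q [ 0.39  0.32 -0.81  1.74  0.28  1.07 -0.71] F [ 0.1 -0.9 -0.2]
```

The codes read about 238° after retracting. The home direction of 240.7° came from one small blob, so I'll check it against the base plate's edges in the first top picture.

```bash
python3 - <<'E'
from h import *
im=cv2.imread("pics/top1.png");ax=np.array([.5017,-.0613])
g=cv2.GaussianBlur(cv2.cvtColor(im,cv2.COLOR_BGR2GRAY),(0,0),1).astype(float)
# edges of plate in stand frame: search gradient maximum across each edge at z=.032
for it in range(1):
    a=np.radians(59.5);f=np.array([np.cos(a),np.sin(a)]);l=np.array([-f[1],f[0]])
    for sgn,rng in((1,np.arange(0,.185,.01)),(-1,np.arange(-.13,.185,.01)),(0,np.arange(-.1,.1,.01))):
        pts=[]
        for t in rng:
            s=np.arange(-.014,.0141,.0005)
            b=[ax+f*t+l*sgn*(.11+e) if sgn else ax+f*(.195+e)+l*t for e in s]
            uv=proj("top",[[*q,.032] for q in b]).astype(np.float32)
            v=cv2.remap(g.astype(np.float32),uv[:,:1].copy(),uv[:,1:].copy(),cv2.INTER_LINEAR)[:,0]
            d=np.gradient(v);k=np.argmin(d)
            if d[k]<-2: pts.append((t,s[k]))
        pts=np.array(pts)
        for _ in range(3):
            c=np.polyfit(pts[:,0],pts[:,1],1);e=np.abs(np.polyval(c,pts[:,0])-pts[:,1]);pts=pts[e<max(.0015,2*e.std())]
        sl=np.degrees(np.arctan(c[0]))
        print(sgn,len(pts),"offset at 0 mm",c[1]*1e3,"edge-based front angle",59.5+(sl*sgn if sgn else -sl))
E
python3 m.py|head -5
```

```text
1 19 offset at 0 mm -0.6342105263157782 edge-based front angle 60.741214353364306
-1 31 offset at 0 mm -1.6281954175345488 edge-based front angle 60.51960208692351
0 20 offset at 0 mm -1.2323308270676583 edge-based front angle 60.156934096715915
blue 54 [333.2 238.5] [ 0.5355 -0.0824  0.195 ]
yellow 65 [315.7 266.3] [ 0.4682 -0.0399  0.195 ]Traceback (most recent call last):
  File "m.py", line 7, in <module>
    f=P["orange"]-ax;print("axis",ax,"front dist",np.hypot(*f[:2]),"front ang",np.degrees(np.arctan2(f[1],f[0])))
      ~^^^^^^^^^^
KeyError: 'orange'
```

```bash
python3 -m jog '[0,0,0,0,0, 0,0,0,0,0, 0,0,0,0,0, 0,0,0,0,0, 0,0,0,0,0, 0,0,0,0,0, 0,0,0,0,0, 0,0,0,0,0]'|head -1; python3 t.py
python3 - <<'E'
from h import *
a=get_image("top")[200:300,270:400]
b=get_image("wrist");print(b.shape)
A=cv2.resize(a,(624,480),interpolation=cv2.INTER_CUBIC)
cv2.imwrite("pics/t4.png",A[:,:,::-1]);cv2.imwrite("pics/w4.png",b[:,:,::-1])
E
```

```text
clock: 15.1
top blue 55 r 0.0398 green at 237.8 want 240.7
top yellow 65 r 0.0398 green at 237.5 want 240.7
(480, 640, 3)
```

View pics/t4.png

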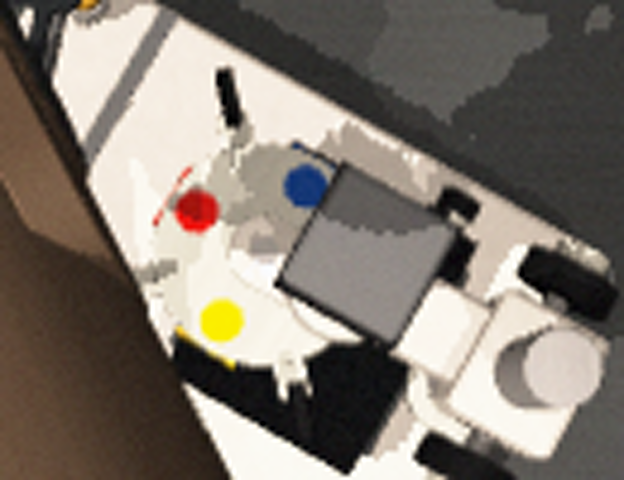

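View pics/w4.png

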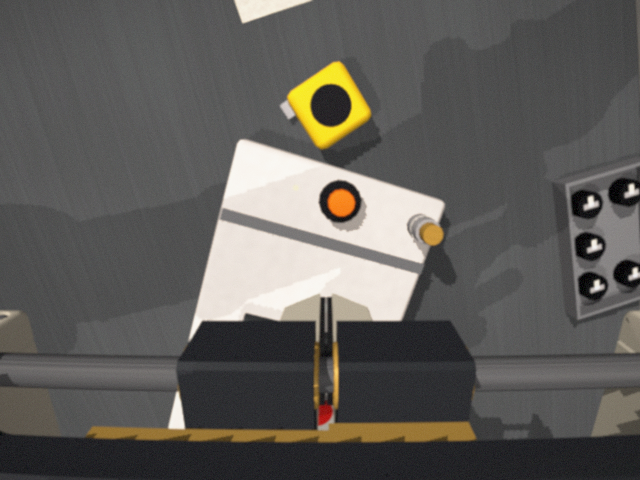

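The top crop shows red at the front and blue and yellow either side. The turret rests about 2.8° (roughly 2 mm) short of home, and the wrist view shows the shutter and spare lens in place. I'll nudge tab_3 a few more degrees.

```bash
python3 -m jog '[0,-0.4,0.3,0,0, 0,-0.5,0.3,0,0.3, 0,-0.4,0.2,0,0.3, 0,0,0,0,0]'; python3 w.py .083 72 .208
```

```text
clock: 15.63
position: [0.563, 0.0163, 0.2913]
ee_rot: [2.468, 1.866, 0.156]
force: [-1.0, -0.7, 0.1]
width: 0.006
now r 0.0989 ang 51.7 phi 74.3 z 0.2913 tilt [0.107 0.025]
shift units [-0.32 -1.06  1.98] turn units 0.3909282901114371 q [ 0.48  0.35 -0.78  1.71  0.27  1.08 -0.65] F [-1.  -0.7  0.1]
```

```bash
python3 -m jog '[0,-0.1,-0.1,0.7,0, 0,-0.1,-0.1,0.7,0, 0,-0.05,-0.1,0.5,0, 0,0,-0.1,0.1,0, 0,0,-0.1,0,0, 0,0,-0.1,0,0, 0,0,0,0,0]'; python3 w.py .083 86 .208; python3 t.py
```

```text
clock: 16.22
position: [0.546, 0.0161, 0.209]
ee_rot: [2.47, 1.861, 0.162]
force: [-0.2, -0.3, 0.5]
width: 0.003
now r 0.0892 ang 60.2 phi 74.1 z 0.209 tilt [0.111 0.027]
shift units [-0.13 -0.96 -0.08] turn units -1.977237794734009 q [ 0.46  0.39 -0.75  1.87  0.34  0.89 -0.72] F [-0.2 -0.3  0.5]
top blue 54 r 0.0399 green at 238.0 want 240.7
```

```bash
python3 -m jog '[0,-0.03,-0.18,0,-0.4, 0,-0.03,-0.18,0.02,-0.4, 0,-0.02,-0.15,0.02,-0.4, 0,-0.02,-0.12,0.02,-0.4, 0,0,-0.1,0.02,-0.3, 0,0,-0.1,0,-0.2, 0,0,0,0,0]'; python3 w.py .083 88 .208; python3 t.py
```

```text
clock: 16.9
position: [0.518, 0.0197, 0.2095]
ee_rot: [2.224, 2.116, 0.168]
force: [-0.3, -0.1, 1.0]
width: 0.004
now r 0.0827 ang 78.6 phi 87.3 z 0.2095 tilt [0.125 0.027]
shift units [ 0.03 -0.34 -0.  ] turn units -0.12451036502737622 q [ 0.52  0.36 -0.82  1.94  0.35  0.86 -0.53] F [-0.3 -0.1  1. ]
top blue 54 r 0.0399 green at 238.0 want 240.7
```

```bash
python3 -m jog '[0,0,-0.1,0,-0.1, 0,0,-0.1,0,-0.1, 0,0,-0.08,0,0]'; python3 w.py .083 88 .208; python3 t.py
```

```text
clock: 17.25
position: [0.5085, 0.0202, 0.2088]
ee_rot: [2.203, 2.135, 0.17]
force: [-0.1, 0.4, -0.4]
width: 0.007
now r 0.0818 ang 85.3 phi 88.3 z 0.2088 tilt [0.128 0.027]
shift units [ 0.03 -0.1   0.01] turn units 0.051403409241406926 q [ 0.53  0.34 -0.84  1.96  0.35  0.84 -0.51] F [-0.1  0.4 -0.4]
top blue 56 r 0.0398 green at 238.8 want 240.7
scene blue 16 r 0.039 green at 233.3 want 240.7
```

```bash
python3 -m jog '[0,0,-0.08,0,-0.1, 0,0,-0.05,0,0, 0,0,0,0,0]'; python3 w.py .083 88 .208; python3 t.py
```

```text
clock: 17.6
position: [0.5047, 0.0201, 0.209]
ee_rot: [2.189, 2.143, 0.174]
force: [2.1, 0.0, -0.7]
width: 0.006
now r 0.0814 ang 87.9 phi 88.9 z 0.209 tilt [0.132 0.027]
shift units [ 0.04 -0.01  0.02] turn units 0.15034658985581947 q [ 0.54  0.33 -0.84  1.97  0.35  0.83 -0.5 ] F [ 2.1  0.  -0.7]
top blue 57 r 0.0398 green at 241.1 want 240.7
```

Pushing back at 2 N with green at 241° suggests a click spring. I'll release and see where it settles.

```bash
python3 -m jog '[0,0,0.1,0,0, 0,0,0.15,0,0, 0,0,0.2,0,0, 0,0,0,0,0, 0,0,0,0,0]'; python3 w.py .083 88 .208; python3 t.py
```

```text
clock: 18.12
position: [0.523, 0.0197, 0.2105]
ee_rot: [2.192, 2.145, 0.169]
force: [-0.7, -0.2, -0.6]
width: 0.001
now r 0.0837 ang 75.3 phi 88.9 z 0.2105 tilt [0.127 0.027]
shift units [ 0.04 -0.47  0.01] turn units 0.14746897224767963 q [ 0.52  0.36 -0.83  1.93  0.36  0.86 -0.5 ] F [-0.7 -0.2 -0.6]
top blue 57 r 0.0398 green at 241.1 want 240.7
```

Green rests at 241.1°, against 240.5° wanted from the plate edges (about 0.4 mm off). Now up and over to the shutter.

```bash
python3 -m jog '[0,0.1,0.1,-0.3,0, 0,0,0,-0.8,0, 0,0,0,-0.8,0, 0,0.6,0,0,0.7, 0,0.7,0.2,0,0.7, 0,0.7,0.3,0,0.7, 0,0.4,0.4,0,0.7, 0,0,0.3,0,0.7, 0,0,0,0,0.7, 0,0,0,0,0, 0,0,0,0,0]'
cat > s.py <<'E'
from h import *
b=np.array([.5826,.082]);s=observe();M=R.from_rotvec(s['ee_rot']).as_matrix();p=s['position']
tip=p+.025*M[:,2];h=[M[0,1]/np.hypot(M[0,1],M[1,1]),M[1,1]/np.hypot(M[0,1],M[1,1])]
print("phi",np.degrees(np.arctan2(M[1,0],M[0,0])).round(1),"tip",tip.round(4),"tilt x,y",M[2,:2].round(3),"q",s['joints'].round(2),"F",s['force'].round(1))
t=np.array([*(b+.010*np.array(h)),.07]);print("to 70mm high, units",(M.T@(t-tip)/.04).round(2))
E
python3 s.py; python3 t.py
```

```text
clock: 19.13
position: [0.5738, 0.1079, 0.2984]
ee_rot: [2.646, 1.605, 0.183]
force: [0.2, -0.6, 0.5]
width: 0.002
phi 62.7 tip [0.5768 0.1085 0.2736] tilt x,y [0.079 0.097] q [ 0.29  0.36 -0.76  1.67  0.31  1.1  -1.03] F [ 0.2 -0.6  0.5]
to 70mm high, units [-0.93  0.19  5.08]
top blue 57 r 0.0398 green at 241.1 want 240.7
top yellow 60 r 0.0402 green at 241.2 want 240.7
```

```bash
python3 -m jog '[0,-0.4,0.1,0,0, 0,-0.35,0.1,0.3,0, 0,-0.1,0,0.8,0, 0,0,0,0.8,0, 0,0,0,0.8,0, 0,0,0,0.7,0, 0,0,0,0.6,0, 0,0,0,0,0, 0,0,0,0,0]'|tail -2; python3 s.py
python3 - <<'E'
from h import *
cv2.imwrite("pics/s5.png",cv2.resize(get_image("scene")[150:330,240:430,::-1],None,fx=3,fy=3,interpolation=cv2.INTER_CUBIC))
E
```

```text
force: [-0.0, 1.7, 1.3]
width: 0.004
phi 63.4 tip [0.5868 0.0736 0.1099] tilt x,y [0.079 0.102] q [ 0.26  0.53 -0.66  1.87  0.48  0.77 -1.12] F [-0.   1.7  1.3]
to 70mm high, units [ 0.06 -0.04  1.01]
```

View pics/s5.png

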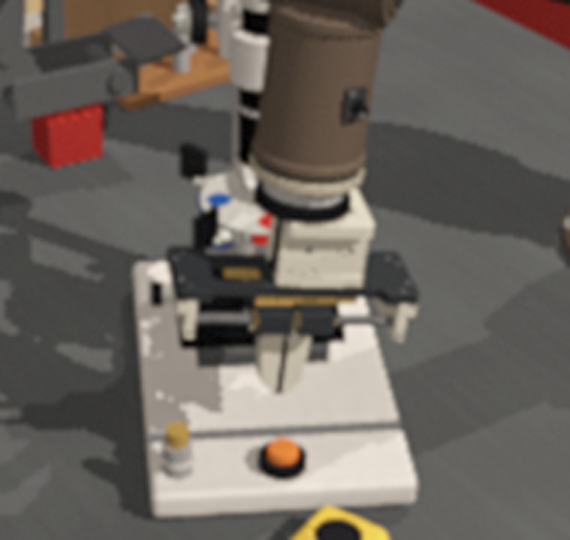

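The fingertips are over the button, clear of the spare lens, tape and turret. Now lower to just above it.

```bash
python3 -m jog '[0,0.06,0,0.5,0, 0,0.03,0,0.4,0, 0,0,0,0.15,0, 0,0,0,0,0, 0,0,0,0,0]'|tail -2; python3 s.py; python3 t.py
```

```text
force: [-0.1, 0.7, 0.4]
width: 0.004
phi 63.5 tip [0.5981 0.078  0.0768] tilt x,y [0.084 0.112] q [ 0.22  0.58 -0.62  1.88  0.54  0.7  -1.17] F [-0.1  0.7  0.4]
to 70mm high, units [-0.1  -0.16  0.15]
top blue 57 r 0.0398 green at 241.1 want 240.7
```

```bash
python3 -m jog '[0,-0.1,-0.18,0.15,0, 0,0,0,0.2,0, 0,0,0,0.15,0, 0,0,0,0,0]'|tail -2; python3 s.py
```

```text
force: [-0.1, -0.4, -0.8]
width: 0.007
phi 63.5 tip [0.5932 0.0779 0.0568] tilt x,y [0.086 0.116] q [ 0.2   0.59 -0.59  1.91  0.57  0.65 -1.2 ] F [-0.1 -0.4 -0.8]
to 70mm high, units [-0.    0.01 -0.33]
```

```bash
python3 -m jog '[0,0,0,0.1,0, 0,0,0,0.12,0, 0,0,0,0.15,0]'|tail -2; python3 s.py
```

```text
force: [-49.4, -14.3, 129.0]
width: 0.005
phi 63.5 tip [0.5956 0.0784 0.0454] tilt x,y [0.084 0.119] q [ 0.18  0.61 -0.57  1.92  0.59  0.63 -1.22] F [-49.4 -14.3 129. ]
to 70mm high, units [-0.01 -0.01 -0.62]
```

The reading is 129 N, over the 120 N limit, because the button bottomed out hard. Back off right away.

```bash
python3 -m jog '[0,0,0,-0.3,0, 0,0,0,-0.5,0, 0,0,0,-0.7,0, 0,0,0,-0.8,0, 0,0,0,-0.8,0, 0,0,0,0,0, 0,0,0,0,0]'; python3 t.py; python3 s.py
```

```text
clock: 21.72
position: [0.5741, 0.0767, 0.1992]
ee_rot: [2.617, 1.614, 0.21]
force: [-0.1, -1.2, 0.2]
width: 0.008
top blue 57 r 0.0398 green at 241.1 want 240.7
top yellow 63 r 0.0406 green at 240.8 want 240.7
phi 63.6 tip [0.5777 0.0775 0.1736] tilt x,y [0.084 0.121] q [ 0.3   0.43 -0.71  1.84  0.41  0.86 -1.07] F [-0.1 -0.3  0.2]
to 70mm high, units [-0.07 -0.01  2.61]
```

I'll raise clear, then compare the bystanders with the first top picture.

```bash
python3 -m jog '[0,0.3,0,-0.8,0, 0,0.8,0,-0.8,0, 0,0.9,0,-0.3,0, 0,0.9,0,0,0, 0,0.9,0,0,0, 0,0.9,0,0,0, 0,0.9,0,0,0, 0,0,0,0,0, 0,0,0,0,0, 0,0,0,0,0]'; python3 t.py
python3 - <<'E'
from h import *
a=cv2.imread("pics/scene1.png");b=get_image("scene")[:,:,::-1];t=get_image("top")[:,:,::-1]
cv2.imwrite("pics/fin.png",np.vstack([cv2.resize(np.hstack([a[190:360,190:400],b[190:360,190:400]]),None,fx=1.7,fy=1.7),cv2.resize(t[140:310,100:480],(714,300))]))
E
```

```text
clock: 22.65
position: [0.664, 0.2793, 0.2744]
ee_rot: [2.628, 1.609, 0.17]
force: [-0.1, 0.3, 0.4]
width: 0.003
top blue 57 r 0.0398 green at 241.1 want 240.7
top yellow 59 r 0.0401 green at 241.0 want 240.7
scene yellow 18 r 0.042 green at 247.6 want 240.7
```

View pics/fin.png

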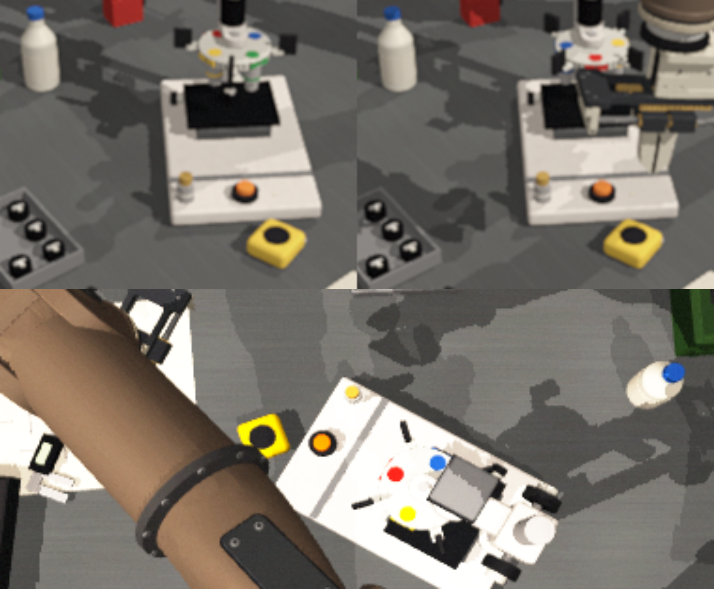

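Before and after match: tape, spare lens and bottle are unmoved, the button is up, red faces the front (so green is under the tube), and the arm is clear. Handing in.

```bash
python3 -c "
from cell import *
print(sign_off())"
```

```text
the job is handed in; nothing more can be done
None
```

The green lens is home and I took the picture, but the shutter press read 129 N at the wrist. That is over the 120 N limit and may fail the run.

- **Turret:** I turned it counter-clockwise by about 146°, pushing only tab_4 and then tab_3 with closed fingers. My first pass rode up over tab_4, so I repeated it. The first push on tab_3 stopped about 2.8° short, so I nudged it again. The last checks put green at 241.0–241.1°. Home is 240.2–240.7° (base plate edges and shutter position), so it is under 1 mm from the tube axis. It stayed at that angle through the press and the retreat. It also stayed put when left about 3° and 6° short, so I could not confirm a distinct click.
- **Shutter:** I pressed it only after the green lens was home. The fingertips ended about 8–11 mm below the button's rest height, so it was fully pressed, and the picture afterwards shows it up again. The last row of that push was too coarse, which caused the 129 N; I backed off at once.
- **Surroundings:** The tape, spare lens and wash bottle look unmoved against the first picture. I didn't compare the caliper, but the arm never came near its level. The weld section was not directly visible, but nothing came near the stage. The arm was clear of everything at hand-in, 22.7 s in.
- **Other readings that disagreed:** A coarse scene-camera reading from one partly hidden code gave 247.6° for green at the end; I trusted the two consistent top-camera readings instead.

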